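# Lay the measuring cylinder down in its draining rack

## Task

Without gripping it, push the rinsed measuring cylinder, still upright, along the draining rack's deck until its foot stops against both pegs; then tip it over the pegs and guide it gently down on its side into the V rest, foot by the pegs and mouth out over the drip tray. Only push, tip and steady it with the fingers: never squeeze, lift or carry it, and do not let it fall freely. Leave everything else where it is.

Things in the scene. Friction and masses are not known exactly. Their poses are not given: they have to be found in the camera images.
- cylinder: Measuring cylinder of milky plastic with ring marks, 200 mm tall: round body 30 mm, rim 35 mm in the top 4 mm, flat round foot 66 mm wide and 9 mm thick. 0.08 to 0.16 kg; balances when leaned about 30 degrees. Origin: centre of the foot's underside, z along its axis to the mouth. Starts upright on the rack's deck, 15 to 37 mm short of the pegs and up to 12 mm off line.
- foot (a point): Centre of the underside of the cylinder's foot. Lying in the rack, the foot's edge rests on or just behind the pegs, with this point about 58 mm above the table.
- mouth (a point): Centre of the cylinder's mouth, on its axis 200 mm from the underside of the foot. Lying in the rack it is at about x = -235 to -215 mm of the rack and 50 mm above the table, the rim's underside some 28 mm above the tray floor.
- rack: Fixed grey plastic draining rack, 330 mm long (its x from -252 to +78 mm), 136 mm wide. Origin on the table below the seat; x runs level from the mouth end to the foot end, z up; the cylinder tips towards -x. From x = -46 to +78 mm a flat deck, top 25 mm high, no wall behind it. From x = -46 to -252 mm a drip tray, floor 4 mm high, edge walls 16 mm high and 4 mm thick.
- seat (a point): On the deck's top: centre of the foot's underside when the upright cylinder touches both stop pegs; straight above the rack's origin. The pegs are rubber-sleeved, 12 mm diameter and 7 mm high, standing on the deck at x = -33.5, y = +-20 mm of the rack.
- notch (a point): Where the cylinder's axis passes when its body lies in the V rest: x = -158, y = 0 mm of the rack, 52 mm above the table. The V rest is a white plate across the tray, 10 mm thick, 88 mm wide, 53 mm high, with a rubber-lined 90 degree notch 24 mm deep.
- rod: Bystander: steel stirring rod, 160 mm long, 6 mm thick, lying along one side of the drip tray. Leave it alone.
- stopper: Bystander: small black rubber stopper, 22 mm, standing in the drip tray in front of the deck, to one side. Leave it alone.
- spirit_lamp: Bystander: glass spirit lamp, 73 mm wide, 72 mm tall, to the right of the robot. Leave it alone.
- lamp_cap: Bystander: clear glass cap, 34 mm, near the spirit lamp. Leave it alone.
- tape: Bystander: roll of brown tape, 96 mm wide, 48 mm tall, at the far right. Leave it alone.
- cal_weight: Bystander: small steel weight with a knob, 19 mm wide, 26 mm tall, behind the rack. Leave it alone.
- spare_stopper: Bystander: black rubber stopper, 26 mm, near the foot end of the rack. Leave it alone.

How it is judged (in metres and radians):
On the way:
1. The cylinder stands upright with its foot against both pegs (horizontal distance between foot and seat below 0.008 m and angle between cylinder's own z axis and vertical below 0.06 rad), for 0.2 s.
At the end, for the whole second after the job is handed in: The cylinder lies at rest in the V rest: axis within about 3 degrees above and 8 degrees below level, mouth end down the tray 195 to 255 mm from the seat and within 12 mm of the rack's middle line, foot within 15 mm of the middle line (angle between cylinder's own z axis and vertical between 1.52 and 1.72 rad and x of mouth in the frame of rack between -0.255 and -0.195 m and y of mouth in the frame of rack between -0.012 and 0.012 m and y of foot in the frame of rack between -0.015 and 0.015 m and z of mouth in the frame of rack below 0.06 m and linear speed of cylinder below 0.01 m/s and angular speed of cylinder below 0.1 rad/s); the robot touches nothing.
It fails at once if The cylinder drops or is flung: it turns faster than 3 rad/s (its mouth at about 0.6 m/s, as after a free drop of some 20 mm) (angular speed of cylinder above 3 rad/s).
It fails at once if The cylinder is lifted or carried: its foot rises clear of the deck further than tipping raises it ((angle between cylinder's own z axis and vertical below 0.25 rad and z of foot in the frame of rack above 0.046 m) or (angle between cylinder's own z axis and vertical below 0.8 rad and z of foot in the frame of rack above 0.066 m) or z of foot in the frame of rack above 0.08 m).
It fails at once if The cylinder is gripped or squeezed: the fingers press on it with over 25 N (contact force between the fingers and cylinder above 25 N).
It fails at once if The cylinder falls off the rack (z of foot in the frame of rack below 0.015 m).
It fails at once if A bystander is moved by more than 20 mm (distance of any of cal_weight, rod, stopper, spirit_lamp, lamp_cap, tape, spare_stopper from where it was at the start of the episode above 0.02 m).
It also fails if it takes over 61 s, if anything falls off the work surface, if the arm or the gripper's body presses on something with over 40 N, if the wrist force passes 120 N, or if a joint passes its speed limit or range.

## Robot

A 6-joint arm with a two-finger parallel gripper is mounted at the origin on a cart in front of the work surface, level with it; the furniture and walls round the work are solid. World frame = base frame: x ahead of the robot, y to its left, z up, the work surface at z = 0. Lengths are in m, angles in degrees, forces in N, time in s.
With the tool pointing down it reaches from about 0.25 to 0.775 m from the base axis. Payload 8.9 kg.
Tool frame: the origin (TCP) lies at the very end of the fingers, on their centre line; the grasp point (between the pads) lies 19 mm behind it (arm.tcp_to_grasp is the distance from the TCP to the grasp point, in m); z points along the fingers, x is the direction in which the jaws open and shut, and the axes are right-handed (so a half turn about z gives the same grasp; the last joint's range is limited). The gripper opens to 85 mm and grips with 20 to 120 N. Pads are 22 mm wide; open, the fingers measure 114 mm over their backs; the gripper's body (76 mm by 85 mm) begins 54 mm behind the grasp point. The pads swing forward as they close: fully open they stand 13 mm farther back than shut.
Start: joints at [-84.471, 16.656, -8.789, 64.555, 0, 82.019], TCP at [0.123, -0.51, 0.231] pointing down, gripper open.
Joint ranges: [-144.48, 144.48], [-52.06, 99.96], [-74.48, 78.29], [-112.23, 115.85], [-86.99, 84.42], [-180, 180]. Speed limits (degrees/s): [127.2, 127.2, 159.86, 180, 180, 180].

## Interface

Orientations are given as [roll, pitch, yaw] about the fixed x, y, z axes, in that order (R = Rz(yaw) Ry(pitch) Rx(roll)).
In Python, from plant import arm gives the robot as it stands.
- The arm moves only by the tool apply_moves, never from a script. Its argument "motion" is a list of rows, each a list of 7 numbers: the closure, from 0 (fully open) to 1 (shut), then the shift along the tool's x, y, z in cm, then the turn, a rotation vector about the tool's x, y, z in degrees. A call has 1 to 5 rows; each row shifts and turns the pose as measured when the row begins, along the tool's axes as they then stand; what a row does not reach is not made up. A row lasts 1/8 s, in which the tool goes at most 62.5 mm and 10.7 degrees, less where a joint would pass 70% of its speed; a pose out of reach is approached as far as the arm can. A call is refused whole if a number of a shift passes 6.25 or a number of a turn 10.7, either way. A call with a gripper value outside its range is refused whole. The fingers move at their own pace and stop on an object; "squeeze" is the grip in N (left out, the last holds). Time passes only in rows, so rows that do not move let the fingers close. It gives the time, the measured TCP pose, the force and the opening at its end, in the units of the state.
- arm.get_obs(): the state, without advancing time (a new reading comes with each control period).
- arm.snapshot(name): name is "scene" or "top"; returns a dict with "img" (420x560x3 uint8, red, green, blue), "z_map" (420x560 float32, m along the optical axis (not along the pixel's ray), 0 where there is no reading), "fx", "fy", "cx", "cy" (pixels), "dist" ([k1, k2, p1, p2, k3] as OpenCV has them; the pictures are not rectified), "pose" (4x4, takes a point from camera to world coordinates). Camera axes: x right, y up, looking along -z (the intrinsics and any distortion apply to the point x, -y, -z); pixel columns grow to the right and rows downward; lengths in m; the calibration is good to about 2 mm. A picture is of the moment at which its call begins.
- arm.close_job(): hands the job in, once; it reports no verdict.
Trained networks look in the newest picture that a camera, given by its name, has taken for a name from the list of things; names that differ only in an ending like _2 or _b are one class to them, and where a whole thing is asked for, a point or a joint stands for the part that bears it (a point fixed in the world has none). Each returns a list of dicts, best first, with "conf" (0 to 1); they miss things now and then, are a little off and sometimes report something else, mostly with a low value. They report only what shows in the picture. A call takes as long as a camera call.
- arm.trace(query, camera): "region" (420x560 bool, what is visible of it) and "uv" ([column, row] in pixels, amid what is visible of it).
The state is a dict: "time_s": time; "joint_pos": joint angles; "qd": joint speeds; "effort": joint torques, N m; "tcp_pos": TCP position; "eef_rot": TCP orientation; "wrist_force": force on the tool from outside, world axes, zero at the start; "wrist_torque": the same for the moment, N m; "gripper_width": opening from 0.0 (shut) to 1.0 (fully open).
Only numpy, scipy, OpenCV 4.12 (cv2) and the standard library are available. Lean on these libraries where they do the work, as an engineer would, in place of code of your own. Each camera call takes 0.05 s, during which the arm holds its last target. There are 200 camera calls.

## Working session

There is one attempt and no reset: what is moved stays moved. The work goes in short steps, Python scripts to look and compute and a tool call to move; the robot and the scene stay as the last step left them, time stands still between calls to the robot, and variables do not carry over. Pictures are saved under pics/ and viewed, about 8 in all and at most 12, crops included, and the job is handed in when it is done.

Besides the shell and the picture viewer there is one more tool, called after ">>>" as name(argument=value, ...) on one line, values as JSON. apply_moves: Moves the arm, as the interface text tells. Its arguments: {"type":"object","properties":{"motion":{"type":"array"},"squeeze":{"type":"number"}},"required":["motion"]}

```bash
ls; mkdir -p pics; cat > h.py <<'E'
import numpy as np, cv2
from plant import arm
def pts(s,mask):
    r,c=np.nonzero(mask&(s["z_map"]>0)); z=s["z_map"][r,c]
    K=np.array([[s["fx"],0,s["cx"]],[0,s["fy"],s["cy"]],[0,0,1.]])
    u=cv2.undistortPoints(np.c_[c,r].astype(float).reshape(-1,1,2),K,np.array(s["dist"],float)).reshape(-1,2)
    P=np.c_[u[:,0]*z,-u[:,1]*z,-z]; T=np.array(s["pose"])
    return P@T[:3,:3].T+T[:3,3]
def save(s,n): cv2.imwrite(f"pics/{n}.png",s["img"][:,:,::-1])
E
python3 - <<'E'
from h import *
print(arm.get_obs())
for cam in("scene","top"):
    s=arm.snapshot(cam); save(s,cam+"0"); print(cam,np.round(s["pose"],3).tolist())
    for q in("cylinder","rack","rod","stopper","spirit_lamp","cal_weight","spare_stopper","notch"):
        for d in arm.trace(q,cam)[:2]:
            p=pts(s,d["region"])
            print(q,round(d["conf"],2),np.round(d["uv"]),len(p), np.round(np.percentile(p,[2,50,98],axis=0),3).tolist() if len(p) else "")
E
```

```text
pics
{'time_s': 0.0, 'joint_pos': array([-8.44700884e+01,  1.66894391e+01, -8.82993116e+00,  6.45560727e+01,
        9.23617651e-04,  8.20178789e+01]), 'qd': array([ 0.06603434,  0.00556603, -0.04530381, -0.01427913,  0.05521923,
        0.0773351 ]), 'effort': array([-9.62024096e-04, -5.37145793e+01,  3.31369328e+01,  1.58371433e-02,
       -3.65871329e-04,  1.05348528e-05]), 'tcp_pos': array([ 0.122625  , -0.51002837,  0.2307351 ]), 'eef_rot': array([-1.79988609e+02,  7.45837460e-02, -7.64879606e+01]), 'wrist_force': array([-0.57116998, -0.24815885,  1.05032198]), 'wrist_torque': array([ 0.00584675,  0.02576928, -0.02702347]), 'gripper_width': 0.9973896540592677}
scene [[-0.822, 0.438, -0.363, 0.141], [-0.569, -0.616, 0.545, 0.761], [0.015, 0.655, 0.756, 0.995], [0.0, 0.0, 0.0, 1.0]]
cylinder 0.8 [241. 294.] 996 [[0.469, 0.351, 0.031], [0.49, 0.381, 0.114], [0.52, 0.401, 0.225]]
rack 0.91 [288. 294.] 5441 [[0.331, 0.113, -0.0], [0.43, 0.265, 0.008], [0.541, 0.429, 0.042]]
rack 0.35 [289. 148.] 532 [[0.689, -0.267, -0.001], [0.733, -0.193, 0.034], [0.792, -0.134, 0.05]]
rod 0.7 [323
[... 906 characters left out ...]
rack 0.76 [244. 252.] 4884 [[0.333, 0.113, 0.001], [0.433, 0.253, 0.008], [0.544, 0.419, 0.04]]
stopper 0.42 [240. 233.] 36 [[0.485, 0.258, 0.023], [0.494, 0.266, 0.027], [0.503, 0.275, 0.032]]
spirit_lamp 0.74 [384. 251.] 484 [[0.408, -0.167, 0.017], [0.438, -0.133, 0.036], [0.473, -0.106, 0.068]]
spirit_lamp 0.36 [203. 226.] 643 [[0.469, 0.344, 0.024], [0.495, 0.366, 0.075], [0.535, 0.402, 0.227]]
cal_weight 0.68 [245. 258.] 4766 [[0.331, 0.113, 0.001], [0.433, 0.253, 0.008], [0.546, 0.418, 0.04]]
cal_weight 0.5 [169. 197.] 27 [[0.607, 0.478, 0.014], [0.612, 0.484, 0.025], [0.619, 0.493, 0.03]]
notch 0.63 [246. 256.] 4759 [[0.334, 0.113, 0.001], [0.433, 0.251, 0.008], [0.546, 0.418, 0.04]]
```

```bash
python3 - <<'E'
from h import *
a=cv2.imread("pics/scene0.png")[200:400,140:380]; b=cv2.imread("pics/top0.png")[160:330,130:330]
cv2.imwrite("pics/c1.png",np.vstack([cv2.resize(a,(480,400),interpolation=cv2.INTER_CUBIC)]))
cv2.imwrite("pics/c2.png",cv2.resize(b,(800,680),interpolation=cv2.INTER_CUBIC)[:600])
A=[]
for cam in("scene","top"):
    s=arm.snapshot(cam); R=arm.trace("rack",cam)[0]["region"]
    p=pts(s,R); cyl=arm.trace("cylinder",cam)[0]["region"]
    q=pts(s,cyl)
    top=q[q[:,2]>.15]; print(cam,"cyl hi",np.round(np.median(top,0),4), len(top)); 
    for z0 in np.arange(0.03,0.23,0.02):
        k=q[abs(q[:,2]-z0)<.01]; 
        if len(k): print(round(z0,2),len(k),np.round(k[:,:2].mean(0),4))
    dk=p[(p[:,2]>.021)&(p[:,2]<.03)]; 
    r=cv2.minAreaRect(p[p[:,2]>.003][:,:2].astype(np.float32)); print("all rect",r)
    dk=dk[dk[:,1]>.29]; r=cv2.minAreaRect(dk[:,:2].astype(np.float32)); print("deck",r,len(dk),np.median(dk[:,2]))
    v=p[p[:,2]>.036]; print("V",len(v),v[:,:2].mean(0)if len(v) else"")
    np.save(cam+".npy",p)
E
```

```text
scene cyl hi [0.4945 0.3776 0.2017] 391
0.03 287 [0.4901 0.3825]
0.05 84 [0.4903 0.3804]
0.07 48 [0.4905 0.3819]
0.09 47 [0.4897 0.3817]
0.11 50 [0.4895 0.3823]
0.13 48 [0.4905 0.3828]
0.15 65 [0.4901 0.3813]
0.17 59 [0.4897 0.3816]
0.19 95 [0.4953 0.3759]
0.21 126 [0.4974 0.3728]
all rect ((0.4369252026081085, 0.26742687821388245), (0.32932305335998535, 0.13818679749965668), 65.27681732177734)
deck ((0.4799056649208069, 0.3598659932613373), (0.1248721182346344, 0.13736574351787567), 65.24689483642578) 1664 0.02438546375368561
V 141 [0.40737602 0.20413831]
top cyl hi [0.5004 0.3721 0.198 ] 234
0.03 183 [0.4987 0.3663]
0.05 75 [0.4944 0.365 ]
0.07 20 [0.4931 0.3628]
0.09 17 [0.4931 0.3638]
0.11 25 [0.4942 0.3628]
0.13 20 [0.4925 0.3637]
0.15 19 [0.493  0.3627]
0.17 28 [0.4922 0.3642]
0.19 82 [0.5005 0.3726]
0.21 47 [0.5019 0.375 ]
all rect ((0.4398816227912903, 0.26655837893486023), (0.32947400212287903, 0.13834106922149658), 65.39163970947266)
deck ((0.4747708737850189, 0.3416220247745514), (0.1640321910381317, 0.13696317374706268), 65.46464538574219) 1392 0.026081138582140673
V 111 [0.41194787 0.2061319 ]
```

View pics/c1.png

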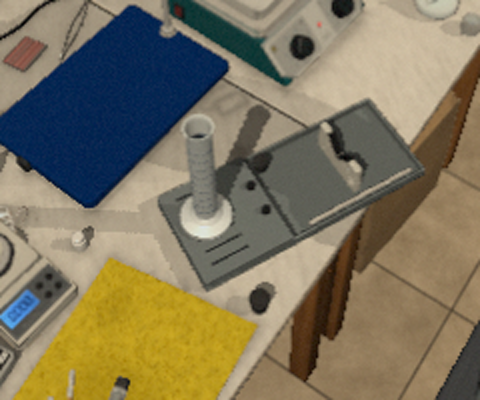

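View pics/c2.png

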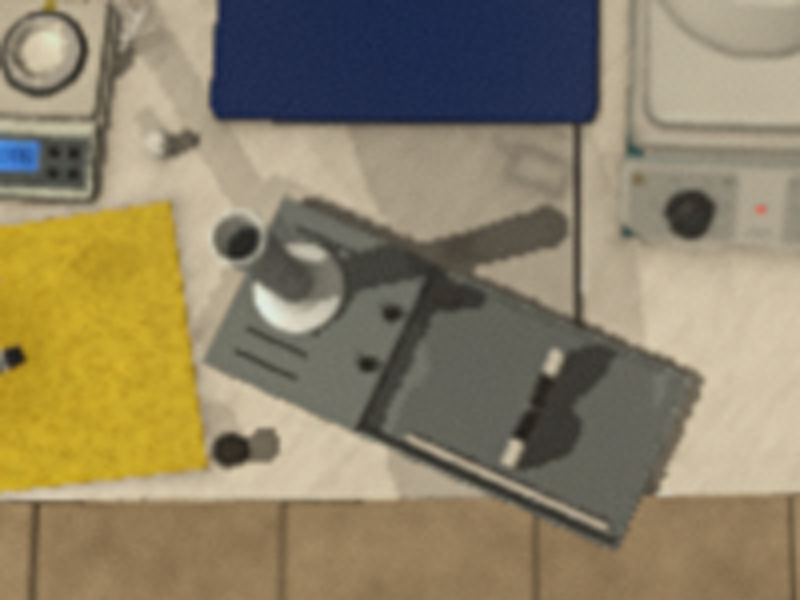

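```bash
cat >> h.py <<'E'
from scipy.spatial.transform import Rotation as Ro
from scipy.optimize import least_squares
O=np.array([.4747,.3461]); YAW=65.33
RR=Ro.from_euler('z',YAW,degrees=True).as_matrix()
def r2w(p): return RR@np.array(p,float)+np.r_[O,0]
def w2r(p): return (np.atleast_2d(p)-np.r_[O,0])@RR
def tgt(alpha,psi,th):
    "tool R in world: pointing rack -y tilted down alpha, yawed psi about z (rack), rolled th about own z; jaw x = -rack x at th=0"
    a=np.radians(alpha); z=np.array([0,-np.cos(a),-np.sin(a)]); x=np.array([-1.,0,0]); y=np.cross(z,x)
    return RR@Ro.from_euler('z',psi,degrees=True).as_matrix()@np.c_[x,y,z]@Ro.from_euler('z',th,degrees=True).as_matrix()
def delta(p,R,show=True):
    "shift cm and turn deg in the tool frame from now to world p,R"
    o=arm.get_obs(); T=Ro.from_euler('xyz',o["eef_rot"],degrees=True).as_matrix()
    d=T.T@(np.array(p)-o["tcp_pos"])*100; w=np.degrees(Ro.from_matrix(T.T@R).as_rotvec())
    print("t",round(o["time_s"],2),"q",np.round(o["joint_pos"],1),"rackTCP mm",np.round(w2r(o["tcp_pos"])[0]*1000,1),"F",np.round(o["wrist_force"],1),"gw",round(o["gripper_width"],3))
    print("shift cm",np.round(d,2),"turn",np.round(w,1)); return d,w
E
python3 - <<'E'
from h import *
A=[]
for cam in("scene","top"):
    s=arm.snapshot(cam); m=np.ones(s["z_map"].shape,bool); p=pts(s,m); r=np.hypot(p[:,0],p[:,1]); az=np.degrees(np.arctan2(p[:,1],p[:,0]))
    for a0 in range(-70,80,15):
        k=p[(abs(az-a0-7)<8)&(r<.68)&(r>.2)&(p[:,2]<.6)]; print(cam,a0,len(k), k[:,2].max().round(3) if len(k) else "",end=" | ")
    arm.trace("cylinder",cam)
    q=pts(s,arm.trace("cylinder",cam)[0]["region"]); b=q[(q[:,2]>.05)&(q[:,2]<.17)]
    C=np.array(s["pose"])[:2,3]
    f=least_squares(lambda c:np.hypot(b[:,0]-c[0],b[:,1]-c[1])-.015,[.499,.373],loss="soft_l1",f_scale=.002)
    print("\naxis",f.x, "rack",w2r(np.r_[f.x,0]))
    print("foot",[np.round(np.percentile(w2r(q[q[:,2]<.037])[:,:2],[2,98],axis=0),4).tolist()])
    R=arm.trace("tape",cam); print([ (np.round(np.median(pts(s,d["region"]),0),3),round(d["conf"],2)) for d in R])
E
```

```text
scene -70 1875 0.565 | scene -55 2965 0.2 | scene -40 6201 0.204 | scene -25 4469 0.072 | scene -10 6675 0.6 | scene 5 11456 0.6 | scene 20 9058 0.449 | scene 35 8433 0.228 | scene 50 2302 0.027 | scene 65 4 -0.663 | 
axis [0.499 0.373] rack [[ 0.03458736 -0.01085424  0.        ]]
foot [[[-0.4798, -0.116], [-0.4536, -0.0894]]]
[(array([ 0.732, -0.192,  0.034]), 0.6), (array([0.364, 0.236, 0.009]), 0.26)]
top -70 1621 -0.733 | top -55 2521 0.205 | top -40 6765 0.208 | top -25 5963 0.6 | top -10 8316 0.6 | top 5 9289 0.6 | top 20 6235 0.444 | top 35 5385 0.229 | top 50 3509 0.024 | top 65 2763 -0.731 | 
axis [0.5004508  0.37261664] rack [[ 0.03484454 -0.01233263  0.        ]]
foot [[[0.0022, -0.0408], [0.1232, 0.0198]]]
[(array([ 0.74 , -0.182,  0.041]), 0.84)]
```

View pics/scene0.png

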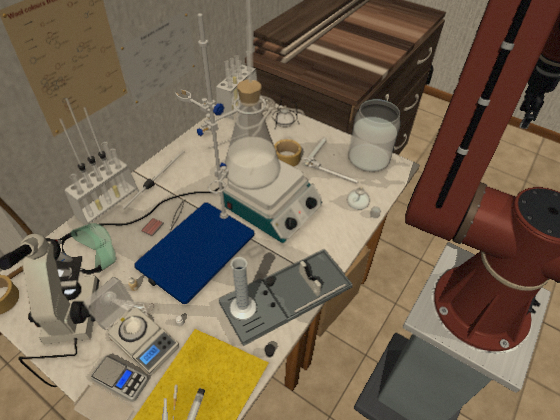

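```bash
python3 - <<'E'
from h import *
for cam in("scene","top"):
    s=arm.snapshot(cam); p=pts(s,np.ones(s["z_map"].shape,bool))
    k=(p[:,2]>.1)&(p[:,0]>.15)&(p[:,1]>-.45)&(p[:,0]<.9)
    g=np.round(p[k][:,:2]/.05).astype(int)
    for c in np.unique(g,axis=0):
        z=p[k][(g==c).all(1)][:,2]
        if len(z)>5: print(c*5,len(z),z.max().round(2),end="; ")
    print()
E
```

```text
[15 -5] 734 0.73; [15  0] 1480 0.68; [15  5] 1095 0.52; [15 10] 445 0.37; [20 -5] 831 0.73; [20  0] 3025 0.73; [20  5] 2234 0.58; [20 10] 1150 0.43; [25 -5] 468 0.72; [25  0] 1907 0.69; [25  5] 1206 0.54; [25 10] 523 0.39; [ 45 -40] 56 0.2; [ 45 -35] 146 0.2; [ 45 -30] 430 0.2; [ 50 -40] 311 0.2; [ 50 -30] 307 0.2; [ 50 -25] 135 0.17; [50 35] 210 0.23; [50 40] 330 0.23; [ 55 -40] 322 0.2; [ 55 -35] 62 0.2; [ 55 -30] 278 0.2; [60 -5] 92 0.12; [60  0] 184 0.12; [60  5] 183 0.12; [60 10] 188 0.12; [ 65 -45] 107 0.14; [65 -5] 97 0.12; [65  0] 242 0.28; [65  5] 825 0.36; [65 10] 600 0.24; [ 70 -45] 114 0.14; [70  0] 314 0.61; [70  5] 1250 0.57; [70 10] 1107 0.36; [70 15] 236 0.57; [70 20] 114 0.43; [70 25] 10 0.21; [ 75 -45] 113 0.14; [75  0] 48 0.61; [75  5] 237 0.55; [75 10] 448 0.36; [75 15] 930 0.63; [75 20] 186 0.44; [75 50] 23 0.12; [75 55] 161 0.13; [75 60] 143 0.13; [ 80 -45] 109 0.14; [80 15] 48 0.42; [80 20] 67 0.42; [80 60] 44 0.23; [80 65] 1066 0.34; [80 70] 579 0.34; [ 85 -45] 104 0.14; [85 55] 230 0.23; [85 60] 1157 0.29; [85 65] 697 0.33; [85 70] 58 0.19; [ 90 -45] 51 0.14;
[... 665 characters left out ...]
60 10] 182 0.12; [ 65 -45] 128 0.14; [65 -5] 179 0.16; [65  0] 531 0.28; [65  5] 767 0.29; [65 10] 437 0.24; [ 70 -45] 147 0.14; [70 -5] 141 0.21; [70  0] 865 0.66; [70  5] 1109 0.55; [70 10] 571 0.36; [70 15] 196 0.57; [70 20] 92 0.43; [70 25] 8 0.21; [ 75 -45] 128 0.14; [75 -5] 28 0.19; [75  0] 131 0.66; [75  5] 209 0.56; [75 10] 193 0.36; [75 15] 734 0.63; [75 20] 135 0.44; [75 50] 31 0.12; [75 55] 116 0.13; [75 60] 106 0.13; [ 80 -45] 126 0.14; [80 15] 33 0.42; [80 20] 42 0.42; [80 60] 26 0.23; [80 65] 691 0.35; [80 70] 121 0.35; [ 85 -45] 116 0.14; [85 55] 192 0.23; [85 60] 939 0.3; [85 65] 387 0.33; [85 70] 23 0.19; [ 90 -45] 57 0.14; [90 55] 168 0.23; [90 60] 178 0.28; [90 65] 7 0.13;
```

>>> apply_moves(motion=[[0, -2, 0, -3, 0, 0, 0], [0, -2, 0, -3, 0, 0, 0], [0, -0.38, -6.07, 0, 0, 0, -7.2], [0, -0.38, -6.07, 0, 0, 0, -7.2], [0, -0.38, -6.07, 0, 0, 0, -7.2]], squeeze=20)

```text
time_s: 2.33
tcp_pos: [0.2792, -0.3968, 0.2933]
eef_rot: [180.0, -0.1, -54.8]
wrist_force: [0.5, -1.3, -0.5]
gripper_width: 1.002
```

>>> apply_moves(motion=[[0, -0.38, -6.07, 0, 0, 0, -7.2], [0, -0.38, -6.07, 0, 0, 0, -7.2], [0, -0.38, -6.07, 0, 0, 0, -7.2], [0, -0.38, -6.07, 0, 0, 0, -7.2], [0, -0.38, -6.07, 0, 0, 0, -7.2]])

```text
time_s: 2.95
tcp_pos: [0.463, -0.1498, 0.2929]
eef_rot: [179.9, -0.2, -17.6]
wrist_force: [0.4, -0.6, 0.1]
gripper_width: 1.006
```

>>> apply_moves(motion=[[0, -0.38, -6.07, 0, 0, 0, -7.2], [0, -0.38, -6.07, 0, 0, 0, -7.2], [0, -0.38, -6.07, 0, 0, 0, -7.2], [0, -0.38, -6.07, 0, 0, 0, -7.2], [0, -0.38, -6.07, 0, 0, 0, -7.2]])

```text
time_s: 3.58
tcp_pos: [0.4599, 0.1577, 0.2916]
eef_rot: [179.7, -0.2, 19.6]
wrist_force: [0.9, -0.8, 0.5]
gripper_width: 1.003
```

>>> apply_moves(motion=[[0, -0.38, -6.07, 0, 0, 0, -7.2], [0, -0.38, -6.07, 0, 0, 0, -7.2], [0, -0.38, -6.07, 0, 0, 0, -7.2], [0, -0.38, -6.07, 0, 0, 0, -7.2], [0, 0, 0, 0, 0, 0, -10.6]])

```text
time_s: 4.2
tcp_pos: [0.3181, 0.3652, 0.2901]
eef_rot: [179.6, -0.1, 60.5]
wrist_force: [-0.0, -1.5, -1.3]
gripper_width: 1.0
```

```bash
python3 - <<'E'
from h import *
for a in(15,20): delta(r2w([.035,.11,.2]),tgt(a,-18,0))
E
```

```text
t 4.2 q [40.5 10.5 -8.  71.3 -0.3 70. ] rackTCP mm [-48.  150.3 290.1] F [-0.  -1.5 -1.3] gw 1.0
shift cm [8.59 3.25 9.04] turn [  12.1 -102.6 -134.6]
t 4.2 q [40.5 10.5 -8.  71.3 -0.3 70. ] rackTCP mm [-48.  150.3 290.1] F [-0.  -1.5 -1.3] gw 1.0
shift cm [8.59 3.25 9.04] turn [  11.4  -96.4 -138.7]
```

>>> apply_moves(motion=[[0, 0, 0, 0, 0, 0, -10.5], [0, 0, 0, 0, 0, 0, -10.5], [0, 0, 0, 0, 0, 0, -10.5], [0, 0, 0, 0, 0, 0, -10.5], [0, 0, 0, 0, 0, 0, -10.5]])

```text
time_s: 4.82
tcp_pos: [0.3166, 0.3665, 0.2903]
eef_rot: [179.7, 0.2, 114.0]
wrist_force: [-0.4, -0.2, 0.0]
gripper_width: 0.999
```

>>> apply_moves(motion=[[0, 0, 0, 0, 0, 0, -10.5], [0, 0, 0, 0, 0, 0, -10.5], [0, 0, 0, 0, 0, 0, -10.5], [0, 0, 0, 0, 0, 0, -10.5], [0, 0, 0, 0, 0, 0, -10.5]])

```text
time_s: 5.45
tcp_pos: [0.3165, 0.3665, 0.2904]
eef_rot: [180.0, 0.4, 167.7]
wrist_force: [-0.6, 0.4, 0.1]
gripper_width: 0.999
```

>>> apply_moves(motion=[[0, 0, 0, 0, 0, 0, -10.5], [0, 0, 0, 0, 0, 0, -10.5], [0, 0, 0, 0, 0, 0, -10.5], [0, 0, 0, 0, 0, 0, -10.5], [0, 0, 0, 0, 0, 0, -10.5]])

```text
time_s: 6.08
tcp_pos: [0.3165, 0.3664, 0.2905]
eef_rot: [-179.7, 0.3, -138.6]
wrist_force: [-0.3, 0.6, 0.0]
gripper_width: 0.996
```

```bash
python3 - <<'E'
from h import *
for a in(15,90): delta(r2w([.035,.11,.2]),tgt(a,-18,0))
E
```

```text
t 6.08 q [ 40.8  10.4  -8.   71.3  -0.3 -90.6] rackTCP mm [-47.6 152.3 290.5] F [-0.3  0.6  0. ] gw 0.996
shift cm [-9.22 -0.46  9.09] turn [74.6 -3.7 -5.2]
t 6.08 q [ 40.8  10.4  -8.   71.3  -0.3 -90.6] rackTCP mm [-47.6 152.3 290.5] F [-0.3  0.6  0. ] gw 0.996
shift cm [-9.22 -0.46  9.09] turn [-0.3  0.3 -5.9]
```

>>> apply_moves(motion=[[0.2, 0, 0, 0, 10.6, -0.5, -0.7], [0.2, 0, 0, 0, 10.6, -0.5, -0.7], [0.2, 0, 0, 0, 10.6, -0.5, -0.7], [0.2, 0, 0, 0, 10.6, -0.5, -0.7], [0.2, 0, 0, 0, 10.6, -0.5, -0.7]])

```text
time_s: 6.7
tcp_pos: [0.3201, 0.3674, 0.2952]
eef_rot: [-125.9, 1.7, -134.4]
wrist_force: [0.2, -0.2, -0.6]
gripper_width: 0.801
```

>>> apply_moves(motion=[[0.2, -3, 0, 0, 10.6, -0.5, -0.7], [0.2, -3, 0, 0, 10.6, -0.5, -0.7], [0.2, -3, 0, 0, 0, 0, 0]])

```text
time_s: 7.08
tcp_pos: [0.3809, 0.4368, 0.2925]
eef_rot: [-104.0, 0.4, -132.3]
wrist_force: [-0.5, -0.6, 0.2]
gripper_width: 0.797
```

```bash
python3 - <<'E'
from h import *
for a in(15,): delta(r2w([.035,.11,.12]),tgt(a,-18,0))
E
```

```text
t 7.08 q [ 70.8  53.4  19.2 113.3 -63.2 -29.2] rackTCP mm [ 43.2 123.1 292.5] F [-0.5 -0.6  0.2] gw 0.797
shift cm [ 0.51 16.37  5.63] turn [-1.   0.4 -0.3]
```

>>> apply_moves(motion=[[0.3, 0.1, 5, 1, 0, 0, 0], [0.3, 0.1, 5, 1, 0, 0, 0], [0.3, 0.1, 5, 1, 0, 0, 0]])

```text
time_s: 7.45
tcp_pos: [0.3759, 0.4429, 0.1353]
eef_rot: [-104.1, 0.7, -132.4]
wrist_force: [0.1, 1.2, 0.7]
gripper_width: 0.701
```

```bash
python3 - <<'E'
from h import *
for a,p in((15,-18),(15,0)): delta(r2w([.035,.06,.065]),tgt(a,p,0))
E
```

```text
t 7.45 q [ 71.4  64.4  17.4 101.  -62.7 -28.4] rackTCP mm [ 46.7 130.2 135.3] F [0.1 1.2 0.7] gw 0.701
shift cm [-0.94  5.11  8.55] turn [-0.9  0.5 -0.6]
t 7.45 q [ 71.4  64.4  17.4 101.  -62.7 -28.4] rackTCP mm [ 46.7 130.2 135.3] F [0.1 1.2 0.7] gw 0.701
shift cm [-0.94  5.11  8.55] turn [ -1.  -16.9  -5.1]
```

```bash
python3 - <<'E'
from h import *
delta(r2w([.058,.061,.081]),tgt(15,-18,0))
delta(r2w([.0285,-.0305,.055]),tgt(15,-18,0))
E
```

```text
t 7.45 q [ 71.4  64.4  17.4 101.  -62.7 -28.4] rackTCP mm [ 46.7 130.2 135.3] F [0.1 1.2 0.7] gw 0.701
shift cm [-3.12  3.78  7.39] turn [-0.9  0.5 -0.6]
t 7.45 q [ 71.4  64.4  17.4 101.  -62.7 -28.4] rackTCP mm [ 46.7 130.2 135.3] F [0.1 1.2 0.7] gw 0.701
shift cm [-3.05  3.96 17.35] turn [-0.9  0.5 -0.6]
```

>>> apply_moves(motion=[[0.35, -1.6, 1.9, 2.5, -0.9, 0.5, -0.6], [0.35, -1.5, 1.9, 2.5, 0, 0, 0], [0.35, 0, 0, 2.4, 0, 0, 0], [0.35, 0, 0, 0, 0, 0, 0]])

```text
time_s: 7.95
tcp_pos: [0.4431, 0.4222, 0.0719]
eef_rot: [-104.9, -0.4, -132.7]
wrist_force: [-0.8, 0.0, 0.4]
gripper_width: 0.649
```

```bash
python3 - <<'E'
from h import *
delta(r2w([.0285,-.0305,.055]),tgt(15,-18,0))
s=arm.snapshot("scene"); save(s,"s1")
cv2.imwrite("pics/s1c.png",cv2.resize(s["img"][200:380,160:400,::-1],(720,540),interpolation=cv2.INTER_CUBIC))
E
```

```text
t 7.95 q [ 65.2  66.9  15.5  87.7 -66.8 -38.9] rackTCP mm [56.  60.5 71.9] F [-0.8  0.   0.4] gw 0.649
shift cm [-0.21 -0.81  9.62] turn [-0.1 -0.1  0.4]
```

View pics/s1c.png

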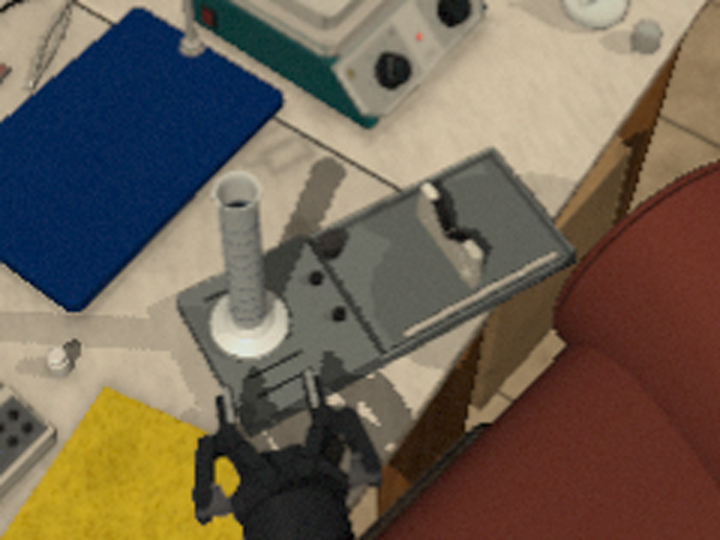

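>>> apply_moves(motion=[[0.35, -0.1, -0.6, 2.5, 0, 0, 0], [0.35, -0.1, -0.2, 2.5, 0, 0, 0], [0.35, 0, 0, 2.5, 0, 0, 0], [0.35, 0, 0, 2.1, 0, 0, 0], [0.4, 0, 0, 0, 0, 0, 0]])

```text
time_s: 8.62
tcp_pos: [0.513, 0.3639, 0.0563]
eef_rot: [-105.0, -0.2, -132.3]
wrist_force: [-0.2, 0.2, 0.6]
gripper_width: 0.601
```

```bash
cat >> h.py <<'E'
def cyl(cam="scene"):
    s=arm.snapshot(cam); d=arm.trace("cylinder",cam)
    q=pts(s,d[0]["region"]); b=q[(q[:,2]>.035)&(q[:,2]<.20)]
    f=least_squares(lambda c:np.hypot(b[:,0]-c[0]-c[2]*(b[:,2]-.1),b[:,1]-c[1]-c[3]*(b[:,2]-.1))-.015,[*(b[:,:2].mean(0)-.012*(np.array(s["pose"])[:2,3]-b[:,:2].mean(0))/np.linalg.norm(np.array(s["pose"])[:2,3]-b[:,:2].mean(0))),0,0],loss="soft_l1",f_scale=.002).x
    h=np.array([f[0]-f[2]*.075,f[1]-f[3]*.075,.025])
    sl=RR[:2,:2].T@f[2:]
    print(cam,round(d[0]["conf"],2),len(b),"foot rack mm",np.round(w2r(h)[0]*1000,1),"lean deg xy",np.round(np.degrees(sl),1)); return s
E
python3 - <<'E'
from h import *
delta(r2w([.0285,-.0305,.055]),tgt(15,-18,0))
cyl("scene");cyl("top")
E
```

```text
t 8.62 q [ 57.3  61.6   2.8  63.3 -72.2 -56.8] rackTCP mm [ 32.2 -27.4  56.3] F [-0.2  0.2  0.6] gw 0.601
shift cm [0.26 0.02 0.43] turn [0.  0.3 0.3]
scene 0.88 634 foot rack mm [34.6 -8.5 25. ] lean deg xy [-0.4 -0.6]h.py:29: RuntimeWarning: Mean of empty slice.
  f=least_squares(lambda c:np.hypot(b[:,0]-c[0]-c[2]*(b[:,2]-.1),b[:,1]-c[1]-c[3]*(b[:,2]-.1))-.015,[*(b[:,:2].mean(0)-.012*(np.array(s["pose"])[:2,3]-b[:,:2].mean(0))/np.linalg.norm(np.array(s["pose"])[:2,3]-b[:,:2].mean(0))),0,0],loss="soft_l1",f_scale=.002).x
  ret = um.true_divide(
Traceback (most recent call last):
  File "h.py", line 29, in cyl
    f=least_squares(lambda c:np.hypot(b[:,0]-c[0]-c[2]*(b[:,2]-.1),b[:,1]-c[1]-c[3]*(b[:,2]-.1))-.015,[*(b[:,:2].mean(0)-.012*(np.array(s["pose"])[:2,3]-b[:,:2].mean(0))/np.linalg.norm(np.array(s["pose"])[:2,3]-b[:,:2].mean(0))),0,0],loss="soft_l1",f_scale=.002).x
      ~~~~~~~~~~~~~^^^^^^^^^^^^^^^^^^^^^^^^^^^^^^^^^^^^^^^^^^^^^^^^^^^^^^^^^^^^^^^^^^^^^^^^^^^^^^^^^^^^^^^^^^^^^^^^^^^^^^^^^^^^^^^^^^^^^^^^^^^^^^^^^^^^^^^^^^^^^^^^^^^^^^^^^^^^^^^^^^^^^^^^^^^^^^^^^^^^^^^^^^^^^^^^^^^^^^^^^^^^^^^^^^^^^^^^^^^^^^^^^^^^^^^^^^^^^^^^^^^
ValueError: Initial guess is outside of provided bounds
```

>>> apply_moves(motion=[[0.5, 0.5, 0, 0, 0, 0, 0], [0.5, 0.8, 0, 0.1, 0, 0, 0], [0.5, 0.8, 0, 0.1, 0, 0, 0], [0.5, 0.7, 0, 0, 0, 0, 0], [0.5, 0.5, 0, 0, 0, 0, 0]])

```text
time_s: 9.45
tcp_pos: [0.4893, 0.3395, 0.0558]
eef_rot: [-105.0, -0.2, -132.1]
wrist_force: [0.3, -0.1, 0.3]
gripper_width: 0.5
```

```bash
python3 - <<'E'
from h import *
delta(r2w([-.0113,-.015,.055]),tgt(15,-18,0))
cyl("scene")
E
```

```text
t 9.45 q [ 58.   59.5  -3.5  60.1 -71.9 -55.7] rackTCP mm [  0.1 -16.   55.8] F [ 0.3 -0.1  0.3] gw 0.5
shift cm [1.11 0.02 0.26] turn [0.  0.6 0.3]
scene 0.67 558 foot rack mm [ 5.8 -0.1 25. ] lean deg xy [ 1.6 -1.3]
```

>>> apply_moves(motion=[[0.5, 0.25, 0, 0, 0, 0, 0], [0.5, 0.2, 0, 0, 0, 0, 0], [0.5, 0.15, 0, 0, 0, 0, 0]])

```text
time_s: 9.93
tcp_pos: [0.4854, 0.335, 0.0559]
eef_rot: [-105.0, -0.1, -132.1]
wrist_force: [0.3, 0.6, -0.4]
gripper_width: 0.503
```

```bash
python3 - <<'E'
from h import *
delta(r2w([-.0113,-.015,.055]),tgt(15,-18,0))
s=cyl("scene");cv2.imwrite("pics/s2c.png",cv2.resize(s["img"][200:380,160:400,::-1],(720,540),interpolation=cv2.INTER_CUBIC))
E
```

```text
t 9.93 q [ 58.1  59.2  -4.5  59.7 -71.9 -55.4] rackTCP mm [ -5.6 -14.3  55.9] F [ 0.3  0.6 -0.4] gw 0.503
shift cm [0.52 0.03 0.25] turn [0.  0.5 0.3]
scene 0.97 560 foot rack mm [ 1.2  1.3 25. ] lean deg xy [ 1.1 -1.2]
```

View pics/s2c.png

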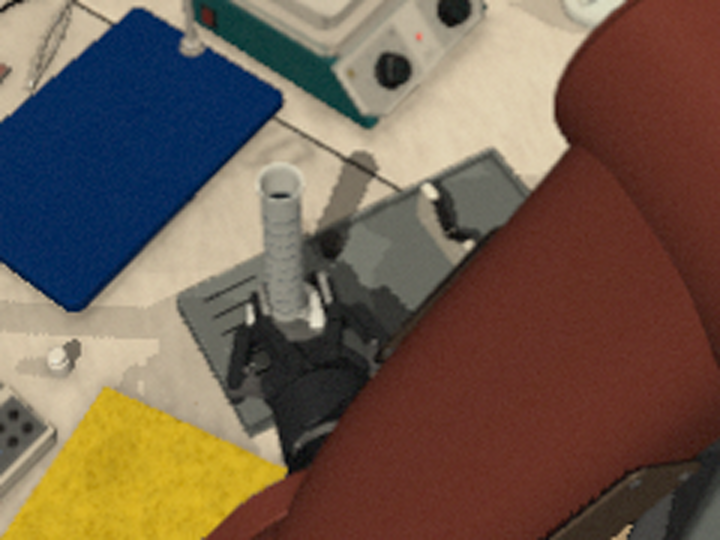

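>>> apply_moves(motion=[[0.5, 0.15, 0, 0, 0, 0, 0], [0.5, 0.1, 0, 0, 0, 0, 0], [0.5, 0, 0, 0, 0, 0, 0], [0.5, 0, 0, 0, 0, 0, 0]])

```text
time_s: 10.52
tcp_pos: [0.4836, 0.333, 0.0558]
eef_rot: [-105.0, -0.2, -132.1]
wrist_force: [0.3, 0.3, 0.4]
gripper_width: 0.492
```

```bash
python3 - <<'E'
from h import *
delta(r2w([-.0113,-.015,.055]),tgt(15,-18,0))
cyl("scene")
E
```

```text
t 10.53 q [ 58.1  59.1  -5.   59.5 -71.9 -55.3] rackTCP mm [ -8.2 -13.5  55.8] F [0.3 0.3 0.4] gw 0.492
shift cm [0.25 0.02 0.25] turn [0.  0.5 0.3]
scene 0.91 578 foot rack mm [-1.7  2.2 25. ] lean deg xy [ 1.2 -1.2]
```

>>> apply_moves(motion=[[0.5, 0.1, 0, 0, 0, 0, 0], [0.5, 0.1, 0, 0, 0, 0, 0], [0.5, 0, 0, 0, 0, 0, 0]])

```text
time_s: 11.0
tcp_pos: [0.4822, 0.3314, 0.0558]
eef_rot: [-105.0, -0.2, -132.1]
wrist_force: [0.4, -0.9, -0.2]
gripper_width: 0.505
```

```bash
python3 - <<'E'
from h import *
delta(r2w([-.0113,-.015,.055]),tgt(15,-18,0))
cyl("scene")
E
```

```text
t 11.0 q [ 58.2  59.   -5.3  59.3 -71.8 -55.2] rackTCP mm [-10.2 -12.9  55.8] F [ 0.4 -0.9 -0.2] gw 0.505
shift cm [0.04 0.02 0.24] turn [0.  0.5 0.3]
scene 0.59 554 foot rack mm [-4.  3. 25.] lean deg xy [ 1.4 -1.3]
```

```bash
python3 - <<'E'
from h import *
def onplane(s,uv,z):
    K=np.array([[s["fx"],0,s["cx"]],[0,s["fy"],s["cy"]],[0,0,1.]])
    u=cv2.undistortPoints(np.array([[uv]],float),K,np.array(s["dist"],float)).reshape(2); T=np.array(s["pose"])
    d=T[:3,:3]@np.r_[u[0],-u[1],-1]; return T[:3,3]+d*(z-T[2,3])/d[2]
s=arm.snapshot("top"); save(s,"t2")
for uv in((228,238.2),(222,250.7)): print("peg",np.round(w2r(onplane(s,uv,.031))[0]*1000,1))
c=arm.snapshot("scene")
for uv in((140+250/2,200+185.5/2),(140+266/2,200+210/2)): print("peg scene",np.round(w2r(onplane(c,uv,.031))[0]*1000,1))
# mouth rim from scene picture
for cam in ("scene","top"):
    s=arm.snapshot(cam)
    for d in arm.trace("cylinder",cam)[:1]:
        q=pts(s,d["region"]); k=q[q[:,2]>.215]; print(cam,d["conf"],len(k),np.round(w2r(k).mean(0)*1000,1),np.round(w2r(k).min(0)*1000,1),np.round(w2r(k).max(0)*1000,1))
cv2.imwrite("pics/t2c.png",cv2.resize(s["img"][160:330,130:330,::-1],(700,595),interpolation=cv2.INTER_CUBIC))
E
```

```text
peg [-36.9 -22.   31. ]
peg [-36.7  17.8  31. ]
peg scene [-33.2 -17.2  31. ]
peg scene [-33.3  23.5  31. ]
scene 0.6 112 [ -2.4  -1.4 222. ] [-18.3 -17.1 215. ] [ 15.8  17.4 227.1]<stdin>:14: RuntimeWarning: Mean of empty slice.
  ret = um.true_divide(
Traceback (most recent call last):
ValueError: zero-size array to reduction operation minimum which has no identity
```

```bash
python3 - <<'E'
from h import *
s=arm.snapshot("scene"); t=arm.snapshot("top")
a=cv2.resize(s["img"][240:325,225:310,::-1],(595,595),interpolation=cv2.INTER_CUBIC)
b=t["img"][205:275,180:205+40,::-1]; b=cv2.resize(b,None,fx=5,fy=5,interpolation=cv2.INTER_CUBIC)
im=np.zeros((595,800,3),np.uint8); im[:,:595]=a; im[:b.shape[0],600:]=b[:,:200]; cv2.imwrite("pics/m3.png",im)
E
```

```text
(no output)
```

View pics/m3.png

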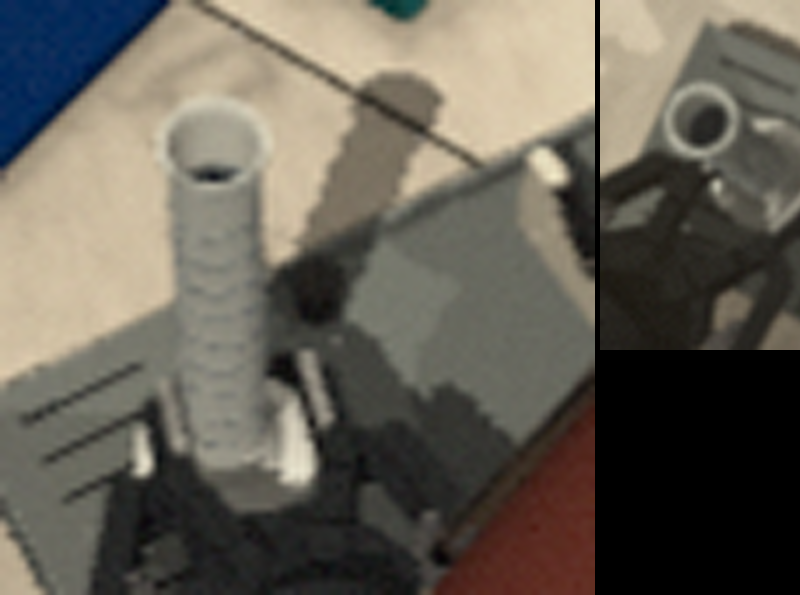

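```bash
cat >> h.py <<'E'
def onplane(s,uv,z):
    K=np.array([[s["fx"],0,s["cx"]],[0,s["fy"],s["cy"]],[0,0,1.]])
    u=cv2.undistortPoints(np.array([[uv]],float),K,np.array(s["dist"],float)).reshape(2); T=np.array(s["pose"])
    d=T[:3,:3]@np.r_[u[0],-u[1],-1]; return T[:3,3]+d*(z-T[2,3])/d[2]
E
python3 - <<'E'
from h import *
t=arm.snapshot("top"); print("top rim",np.round(w2r(onplane(t,(200.3,228.9),.225))[0]*1000,1))
s=arm.snapshot("scene"); print("scene rim",np.round(w2r(onplane(s,(225+213/7-.5,240+138/7-.5),.225))[0]*1000,1))
E
```

```text
top rim [ -1.4  -1.1 225. ]
scene rim [ -0.7  -1.2 225. ]
```

>>> apply_moves(motion=[[0.5, 0.12, 0, 0, 0, 0, 0], [0.5, 0.12, 0, 0, 0, 0, 0], [0.5, 0, 0, 0, 0, 0, 0]])

```text
time_s: 11.98
tcp_pos: [0.4813, 0.3306, 0.0566]
eef_rot: [-105.0, 0.0, -132.0]
wrist_force: [1.6, 1.0, 0.2]
gripper_width: 0.502
```

```bash
python3 - <<'E'
from h import *
delta(r2w([-.0113,-.015,.055]),tgt(15,-18,0))
s=cyl("scene"); d=arm.trace("cylinder","scene")[0]; q=w2r(pts(s,d["region"])); k=q[q[:,2]>.215]*1000
print("rim ext",np.percentile(k,[2,98],axis=0).round(1).tolist())
E
```

```text
t 11.97 q [ 58.2  58.8  -5.7  59.1 -71.9 -55. ] rackTCP mm [-11.3 -12.4  56.6] F [1.6 1.  0.2] gw 0.502
shift cm [-0.08  0.09  0.28] turn [-0.   0.6  0.1]
scene 0.67 557 foot rack mm [-4.8  3.3 25. ] lean deg xy [ 0.4 -0.9]
rim ext [[-20.7, -12.6, 215.3], [11.4, 18.8, 227.3]]
```

>>> apply_moves(motion=[[0.5, -0.35, 0, 0, 0, 0, 0], [0.5, -0.35, 0, 0, 0, 0, 0]])

```text
time_s: 12.38
tcp_pos: [0.4856, 0.3353, 0.056]
eef_rot: [-105.0, -0.1, -132.1]
wrist_force: [-0.2, -0.0, 0.9]
gripper_width: 0.501
```

```bash
python3 - <<'E'
from h import *
delta(r2w([0,-.022,.110]),tgt(15,0,0))
cyl()
E
```

```text
t 12.38 q [ 58.1  59.2  -4.5  59.7 -71.9 -55.4] rackTCP mm [ -5.3 -14.4  56. ] F [-0.2 -0.   0.9] gw 0.501
shift cm [-0.72 -5.36 -0.85] turn [  0.  -16.8  -4.4]
scene 0.95 591 foot rack mm [-2.1  2.4 25. ] lean deg xy [ 0.2 -1. ]
```

>>> apply_moves(motion=[[0.5, -0.15, -1.07, -0.17, 0, -3.4, -0.9], [0.5, -0.15, -1.07, -0.17, 0, -3.4, -0.9], [0.5, -0.15, -1.07, -0.17, 0, -3.4, -0.9], [0.5, -0.15, -1.07, -0.17, 0, -3.4, -0.9], [0.5, -0.15, -1.07, -0.17, 0, -3.2, -0.8]])

```text
time_s: 13.1
tcp_pos: [0.4945, 0.3385, 0.1055]
eef_rot: [-105.2, -0.2, -115.3]
wrist_force: [0.4, 0.7, -1.3]
gripper_width: 0.501
```

```bash
python3 - <<'E'
from h import *
delta(r2w([0,-.022,.110]),tgt(15,0,0))
cyl()
E
```

```text
t 13.1 q [  57.7   42.8  -38.5  -15.4  -73.3 -115.1] rackTCP mm [  1.4 -21.2 105.5] F [ 0.4  0.7 -1.3] gw 0.501
shift cm [ 0.14 -0.46 -0.04] turn [ 0.2 -0.6  0. ]
scene 0.94 382 foot rack mm [-0.2  0.1 25. ] lean deg xy [-0.6  0.2]
```

```bash
cat >> h.py <<'E'
def path(th,L=.085,alpha=15,psi=0,y=-.021,dx=0,dz=0):
    t=np.radians(th); A=np.array([-.033+.033*np.cos(t)-L*np.sin(t)+dx,y,.025+.033*np.sin(t)+L*np.cos(t)-.005+dz])
    return r2w(A),tgt(alpha,psi,th)
def plan(ths,**k):
    o=arm.get_obs(); p=o["tcp_pos"]; R=Ro.from_euler('xyz',o["eef_rot"],degrees=True).as_matrix()
    print("t",round(o["time_s"],2),"q",np.round(o["joint_pos"],1),"rackTCP",np.round(w2r(p)[0]*1000,1),"F",np.round(o["wrist_force"],1),"gw",round(o["gripper_width"],3),
     "err roll",np.round(np.degrees(Ro.from_matrix(tgt(k.get("alpha",15),k.get("psi",0),0).T@R).as_rotvec()),1))
    for th in ths:
        P,Q=path(th,**k); print(th,np.round(R.T@(P-p)*100,2).tolist(),np.round(np.degrees(Ro.from_matrix(R.T@Q).as_rotvec()),1).tolist()); p,R=P,Q
E
python3 - <<'E'
from h import *
plan([3,7,11,15,19])
E
```

```text
t 13.2 q [  57.7   42.8  -38.6  -15.3  -73.4 -114.9] rackTCP [  0.7 -21.2 105.7] F [-0.4 -0.6  0.2] gw 0.499 err roll [-0.2  0.7  0.1]
3 [0.52, -0.08, -0.04] [0.2, -0.7, 2.9]
7 [0.6, -0.2, -0.05] [-0.0, 0.0, 4.0]
11 [0.6, -0.2, -0.03] [0.0, -0.0, 4.0]
15 [0.6, -0.21, -0.02] [0.0, 0.0, 4.0]
19 [0.6, -0.21, -0.01] [-0.0, -0.0, 4.0]
```

>>> apply_moves(motion=[[0.56, 0.5, -0.1, 0, 0, -0.7, 3], [0.56, 0.6, -0.2, 0, 0, 0, 4], [0.56, 0.6, -0.2, 0, 0, 0, 4], [0.56, 0.6, -0.2, 0, 0, 0, 4]])

```text
time_s: 13.7
tcp_pos: [0.485, 0.3152, 0.1077]
eef_rot: [-105.9, 14.8, -119.1]
wrist_force: [0.2, 0.2, 0.2]
gripper_width: 0.443
```

```bash
python3 - <<'E'
from h import *
plan([20,24,28,32,36]); cyl()
E
```

```text
t 13.7 q [  57.2   41.6  -43.4  -21.4  -72.8 -102.2] rackTCP [-23.8 -22.2 107.7] F [0.2 0.2 0.2] gw 0.443 err roll [-0.3  0.4 15.4]
20 [0.62, -0.48, -0.21] [0.2, -0.4, 4.6]
24 [0.6, -0.21, 0.0] [0.0, 0.0, 4.0]
28 [0.6, -0.21, 0.01] [-0.0, 0.0, 4.0]
32 [0.6, -0.21, 0.03] [-0.0, -0.0, 4.0]
36 [0.6, -0.21, 0.04] [0.0, 0.0, 4.0]
scene 0.89 431 foot rack mm [17.6 -0.5 25. ] lean deg xy [-14.    6.7]
```

```bash
cat >> h.py <<'E'
def axis(th,cam="scene"):
    "3-D fit of the body's axis, start near tip angle th (deg)"
    s=arm.snapshot(cam); d=arm.trace("cylinder",cam)[0]; q=w2r(pts(s,d["region"])); t=np.radians(th)
    F=np.array([-.033+.033*np.cos(t),0,.025+.033*np.sin(t)]); u=np.array([-np.sin(t),0,np.cos(t)])
    s1=(q-F)@u; b=q[(s1>.02)&(s1<.19)&(np.linalg.norm(np.cross(q-F,u),axis=1)<.03)]; m=F+u*.1
    def res(v):
        t=np.radians(v[0]); ph=np.radians(v[1]); uu=np.array([-np.sin(t)*np.cos(ph),np.sin(ph),np.cos(t)*np.cos(ph)])
        c=np.array([-.033+.033*np.cos(t)+v[2]/1e3,v[3]/1e3,.025+.033*np.sin(t)+v[4]/1e3])
        return np.r_[(np.linalg.norm(np.cross(b-c,uu),axis=1)-.015)*1e3, np.array([v[2],v[4]])*.1]
    v=least_squares(res,[th,0,0,0,0],loss="soft_l1",f_scale=2).x
    k=q[(s1>.196)]; print(cam,round(d["conf"],2),"n",len(b),"tip, side deg",v[:2].round(1),"foot off (x,y,z) mm",v[2:].round(1),"rim mean",k.mean(0).round(4) if len(k) else ""); return s
E
python3 - <<'E'
from h import *
s=axis(14); t=arm.snapshot("top")
cv2.imwrite("pics/m4.png",np.hstack([cv2.resize(s["img"][230:330,215:345,::-1],None,fx=4.,fy=4.,interpolation=cv2.INTER_CUBIC),cv2.resize(t["img"][200:300,170:235,::-1],None,fx=4,fy=4,interpolation=cv2.INTER_CUBIC)]))
E
```

```text
scene 0.6 n 442 tip, side deg [13.5 -0.8] foot off (x,y,z) mm [-1.8 -0.  -0.4] rim mean [-0.0496 -0.0027  0.2259]
```

View pics/m4.png

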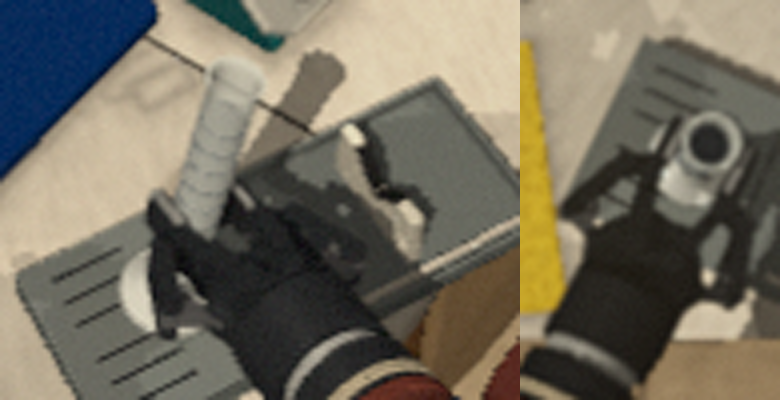

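>>> apply_moves(motion=[[0.58, 0.6, -0.4, -0.1, 0, -0.4, 4], [0.58, 0.6, -0.2, 0, 0, 0, 4], [0.58, 0.6, -0.2, 0, 0, 0, 4], [0.58, 0.6, -0.2, 0, 0, 0, 4]])

```text
time_s: 14.45
tcp_pos: [0.4742, 0.2935, 0.1083]
eef_rot: [-107.7, 30.3, -123.7]
wrist_force: [0.0, -1.0, -0.6]
gripper_width: 0.418
```

```bash
python3 - <<'E'
from h import *
plan([36,40,44,48,52]); axis(30)
E
```

```text
t 14.45 q [ 56.8  41.  -48.1 -27.9 -72.6 -88.5] rackTCP [-48.  -21.5 108.3] F [ 0.  -1.  -0.6] gw 0.418 err roll [-0.2 -0.  31.5]
36 [0.72, -0.41, -0.04] [0.2, -0.0, 4.5]
40 [0.6, -0.21, 0.05] [-0.0, -0.0, 4.0]
44 [0.6, -0.22, 0.06] [-0.0, -0.0, 4.0]
48 [0.59, -0.22, 0.07] [0.0, 0.0, 4.0]
52 [0.59, -0.22, 0.08] [0.0, -0.0, 4.0]
scene 0.92 n 543 tip, side deg [30.7 -1. ] foot off (x,y,z) mm [0.7 0.4 0.4] rim mean [-0.103  -0.0044  0.2136]
```

>>> apply_moves(motion=[[0.58, 0.6, -0.4, 0, 0, 0, 4], [0.58, 0.6, -0.2, 0.05, 0, 0, 4], [0.58, 0.6, -0.2, 0.05, 0, 0, 4], [0.58, 0.6, -0.2, 0.05, 0, 0, 4]])

```text
time_s: 15.05
tcp_pos: [0.4642, 0.272, 0.1012]
eef_rot: [-111.9, 45.2, -130.5]
wrist_force: [0.4, 1.0, 0.2]
gripper_width: 0.422
```

```bash
python3 - <<'E'
from h import *
plan([52,56,60,64,68]); axis(46)
E
```

```text
t 15.05 q [ 56.4  41.7 -51.9 -33.6 -72.3 -73.8] rackTCP [-71.7 -21.4 101.2] F [0.4 1.  0.2] gw 0.422 err roll [-0.3  0.  47.3]
52 [0.75, -0.4, 0.04] [0.2, -0.1, 4.7]
56 [0.59, -0.22, 0.09] [0.0, -0.0, 4.0]
60 [0.59, -0.22, 0.1] [0.0, -0.0, 4.0]
64 [0.59, -0.22, 0.11] [0.0, -0.0, 4.0]
68 [0.59, -0.22, 0.12] [0.0, 0.0, 4.0]
scene 0.74 n 587 tip, side deg [50.6 -0.6] foot off (x,y,z) mm [1.2 0.4 1.4] rim mean [-0.1538  0.0028  0.1853]
```

Cylinder now rests on the front finger (tip 50.6°); continue.

>>> apply_moves(motion=[[0.58, 0.6, -0.3, 0.05, 0, 0, 4], [0.58, 0.6, -0.2, 0.1, 0, 0, 4], [0.58, 0.6, -0.2, 0.1, 0, 0, 4], [0.58, 0.6, -0.2, 0.1, 0, 0, 4]])

```text
time_s: 15.65
tcp_pos: [0.456, 0.2543, 0.0868]
eef_rot: [-121.1, 59.3, -141.9]
wrist_force: [0.5, -0.0, -0.4]
gripper_width: 0.421
```

```bash
python3 - <<'E'
from h import *
plan([68,72,76,80,84]); axis(66)
E
```

```text
t 15.65 q [ 55.9  44.  -55.  -40.2 -72.1 -59.4] rackTCP [-91.2 -21.3  86.8] F [ 0.5 -0.  -0.4] gw 0.421 err roll [-0.3  0.1 63. ]
68 [0.76, -0.54, 0.08] [0.2, -0.2, 5.0]
72 [0.59, -0.22, 0.12] [-0.0, -0.0, 4.0]
76 [0.58, -0.21, 0.13] [-0.0, -0.0, 4.0]
80 [0.58, -0.21, 0.14] [-0.0, 0.0, 4.0]
84 [0.58, -0.21, 0.14] [0.0, -0.0, 4.0]
scene 0.87 n 668 tip, side deg [66.6 -0.2] foot off (x,y,z) mm [1.  0.5 2.3] rim mean [-0.2653 -0.0796 -0.001 ]
```

>>> apply_moves(motion=[[0.58, 0.6, -0.4, 0.1, 0, 0, 4], [0.58, 0.6, -0.2, 0.12, 0, 0, 4], [0.58, 0.5, -0.2, 0.12, 0, 0, 4]])

```text
time_s: 16.12
tcp_pos: [0.451, 0.2429, 0.074]
eef_rot: [-136.0, 68.5, -158.5]
wrist_force: [0.1, -0.1, -0.5]
gripper_width: 0.421
```

```bash
python3 - <<'E'
from h import *
plan([80,84,88,91,93]); s=axis(79); t=arm.snapshot("top")
cv2.imwrite("pics/m5.png",np.hstack([cv2.resize(s["img"][240:360,220:350,::-1],None,fx=3.5,fy=3.5,interpolation=cv2.INTER_CUBIC),cv2.resize(t["img"][205:325,180:275,::-1],None,fx=3.5,fy=3.5,interpolation=cv2.INTER_CUBIC)]))
E
```

```text
t 16.12 q [ 55.6  46.4 -57.  -45.4 -71.9 -48.6] rackTCP [-103.7  -21.5   74. ] F [ 0.1 -0.1 -0.5] gw 0.421 err roll [-0.3  0.1 74.7]
80 [0.84, -0.53, 0.13] [0.2, -0.2, 5.3]
84 [0.58, -0.21, 0.14] [0.0, -0.0, 4.0]
88 [0.58, -0.21, 0.15] [-0.0, 0.0, 4.0]
91 [0.43, -0.16, 0.11] [0.0, 0.0, 3.0]
93 [0.29, -0.11, 0.08] [0.0, -0.0, 2.0]
scene 0.87 n 575 tip, side deg [77.9 -0.7] foot off (x,y,z) mm [0.5 0.7 2.1] rim mean
```

View pics/m5.png

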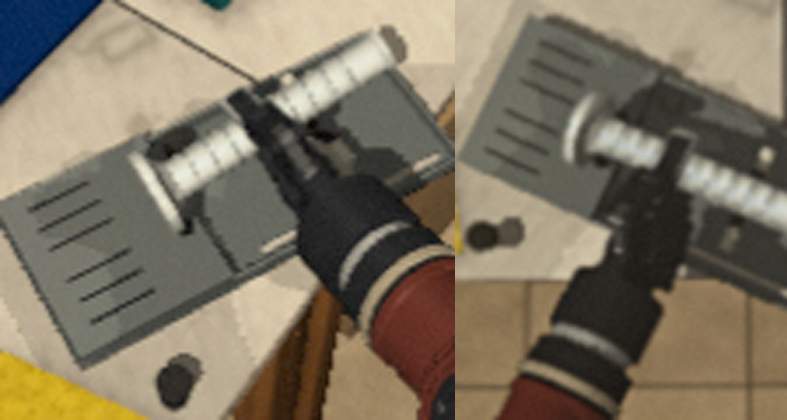

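>>> apply_moves(motion=[[0.58, 0.55, -0.3, 0.12, 0, 0, 3.5], [0.58, 0.5, -0.2, 0.12, 0, 0, 3.5], [0.58, 0.45, -0.2, 0.12, 0, 0, 3.5]])

```text
time_s: 16.65
tcp_pos: [0.4478, 0.2355, 0.0611]
eef_rot: [-162.1, 73.9, 174.1]
wrist_force: [-0.3, -0.2, -0.9]
gripper_width: 0.422
```

```bash
python3 - <<'E'
from h import *
plan([88,91,93]); s=axis(87)
E
```

```text
t 16.65 q [ 55.4  48.9 -58.2 -49.9 -71.8 -39.2] rackTCP [-111.8  -21.7   61.1] F [-0.3 -0.2 -0.9] gw 0.422 err roll [-0.3  0.  84.9]
88 [0.56, -0.45, 0.06] [0.2, -0.2, 3.1]
91 [0.43, -0.16, 0.11] [0.0, 0.0, 3.0]
93 [0.29, -0.11, 0.08] [0.0, -0.0, 2.0]
scene 0.81 n 557 tip, side deg [87.7 -0.5] foot off (x,y,z) mm [0.1 0.2 2.1] rim mean [-0.2612 -0.0359  0.0008]
```

>>> apply_moves(motion=[[0.58, 0.35, -0.1, 0.08, 0, 0, 2], [0.58, 0.35, -0.1, 0.08, 0, 0, 2], [0.58, 0.3, 0, 0.05, 0, 0, 2]])

```text
time_s: 17.12
tcp_pos: [0.4462, 0.2323, 0.0533]
eef_rot: [176.4, 75.1, 151.6]
wrist_force: [-15.0, -4.9, 43.4]
gripper_width: 0.42
```

```bash
python3 - <<'E'
from h import *
plan([92,93]); s=axis(91)
E
```

```text
t 17.12 q [ 55.4  50.6 -58.3 -51.8 -72.2 -33.2] rackTCP [-115.3  -21.6   53.3] F [-15.   -4.9  43.4] gw 0.42 err roll [ 0.1 -0.1 91. ]
92 [0.33, -0.38, 0.03] [-0.0, 0.1, 1.0]
93 [0.14, -0.06, 0.04] [0.0, -0.0, 1.0]
scene 0.88 n 493 tip, side deg [93.3 -0.5] foot off (x,y,z) mm [-0.1  0.5  2. ] rim mean
```

>>> apply_moves(motion=[[0.58, -0.2, 0, 0, 0, 0, 0]])

```text
time_s: 17.35
tcp_pos: [0.4466, 0.232, 0.0556]
eef_rot: [176.3, 75.1, 151.5]
wrist_force: [0.0, -0.2, -0.7]
gripper_width: 0.424
```

```bash
python3 - <<'E'
from h import *
plan([92]); s=axis(92); t=arm.snapshot("top")
cv2.imwrite("pics/m6.png",np.hstack([cv2.resize(s["img"][240:370,220:350,::-1],None,fx=3.5,fy=3.5,interpolation=cv2.INTER_CUBIC),cv2.resize(t["img"][205:335,190:285,::-1],None,fx=3.5,fy=3.5,interpolation=cv2.INTER_CUBIC)]))
E
```

```text
t 17.35 q [ 55.4  50.3 -58.4 -51.8 -72.1 -33.4] rackTCP [-115.4  -22.1   55.6] F [ 0.  -0.2 -0.7] gw 0.424 err roll [ 0.1 -0.1 91. ]
92 [0.56, -0.38, 0.04] [-0.0, 0.1, 1.0]
scene 0.77 n 503 tip, side deg [91.9 -1. ] foot off (x,y,z) mm [-0.1  0.6  2. ] rim mean [-0.249  -0.0271  0.0189]
```

View pics/m6.png

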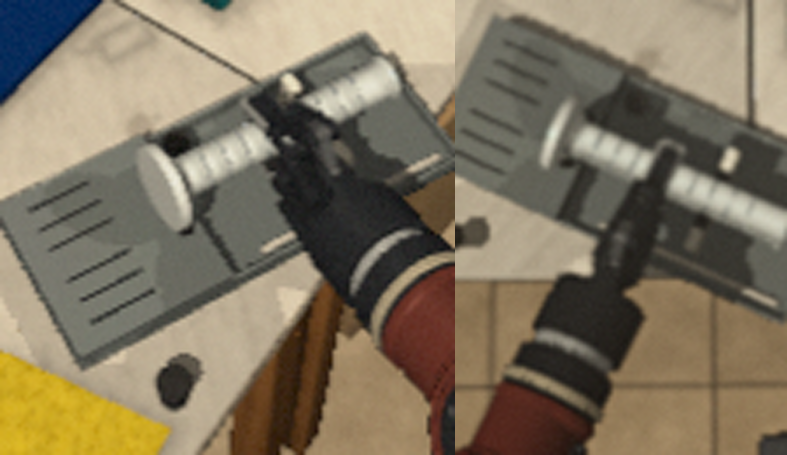

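>>> apply_moves(motion=[[0.53, 0, 0, 0, 0, 0, 0], [0.48, 0, 0, 0, 0, 0, 0]])

```text
time_s: 17.75
tcp_pos: [0.4468, 0.2322, 0.0554]
eef_rot: [176.2, 75.1, 151.4]
wrist_force: [-1.7, 0.8, 6.5]
gripper_width: 0.516
```

```bash
python3 - <<'E'
from h import *
plan([92]); s=axis(92)
E
```

```text
t 17.75 q [ 55.3  50.4 -58.4 -51.8 -72.1 -33.4] rackTCP [-115.2  -22.2   55.4] F [-1.7  0.8  6.5] gw 0.516 err roll [ 0.1 -0.1 91. ]
92 [0.55, -0.4, 0.03] [-0.0, 0.1, 1.0]
scene 0.71 n 507 tip, side deg [93.9 -0.3] foot off (x,y,z) mm [-0.1  0.6  2. ] rim mean
```

>>> apply_moves(motion=[[0.46, -0.05, 0, -0.4, 0, 0, 0], [0.46, 0, 0, -0.8, 0, 0, 0]])

```text
time_s: 18.1
tcp_pos: [0.4363, 0.2366, 0.0587]
eef_rot: [176.3, 75.1, 151.4]
wrist_force: [-0.1, -0.5, -0.3]
gripper_width: 0.538
```

```bash
python3 - <<'E'
from h import *
plan([92]); s=axis(93)
E
```

```text
t 18.1 q [ 57.   48.7 -57.3 -44.4 -73.  -28.5] rackTCP [-115.6  -10.8   58.7] F [-0.1 -0.5 -0.3] gw 0.538 err roll [ 0.1 -0.  91. ]
92 [0.57, -0.36, 1.21] [-0.1, 0.1, 1.0]
scene 0.56 n 477 tip, side deg [93.8 -0.5] foot off (x,y,z) mm [-0.1  0.6  1.6] rim mean [-0.2409 -0.0417  0.0017]
```

Stable. Retract out fully.

>>> apply_moves(motion=[[0.46, 0, 0, -0.8, 0, 0, 0], [0.46, 0, 0, -1.2, 0, 0, 0], [0.46, 0, 0, -1.5, 0, 0, 0], [0.46, 0, 0, -2.5, 0, 0, 0], [0.46, 0, 0, -3, 0, 0, 0]])

```text
time_s: 18.82
tcp_pos: [0.3662, 0.2686, 0.0761]
eef_rot: [176.3, 74.8, 151.4]
wrist_force: [-1.0, 0.3, -0.6]
gripper_width: 0.544
```

```bash
python3 - <<'E'
from h import *
plan([92]); s=axis(93); axis(93,"top"); t=arm.snapshot("top")
for cam in("scene","top"):
    arm.snapshot(cam) 
    for q in("rod","stopper"):
        print(cam,q,[(round(d["conf"],2),np.round(d["uv"])) for d in arm.trace(q,cam)[:1]])
cv2.imwrite("pics/m7.png",np.hstack([cv2.resize(s["img"][240:370,220:350,::-1],None,fx=3.5,fy=3.5,interpolation=cv2.INTER_CUBIC),cv2.resize(t["img"][205:335,190:285,::-1],None,fx=3.5,fy=3.5,interpolation=cv2.INTER_CUBIC)]))
E
```

```text
t 18.82 q [ 68.1  44.4 -44.6  11.7 -74.6  12. ] rackTCP [-115.7   66.2   76.1] F [-1.   0.3 -0.6] gw 0.544 err roll [ 0.   0.2 91. ]
92 [0.24, -0.32, 9.1] [-0.1, -0.1, 1.0]
scene 0.8 n 694 tip, side deg [93.9 -0.4] foot off (x,y,z) mm [-0.1  0.6  2.1] rim mean [-0.2446 -0.0287  0.0086]
top 0.9 n 652 tip, side deg [93.6  0.6] foot off (x,y,z) mm [-0.2 -2.6  3.3] rim mean 
scene rod [(0.42, array([335., 288.]))]
scene stopper [(0.62, array([268., 280.]))]
top rod [(0.43, array([264., 286.]))]
top stopper [(0.74, array([247., 258.]))]
```

View pics/m7.png

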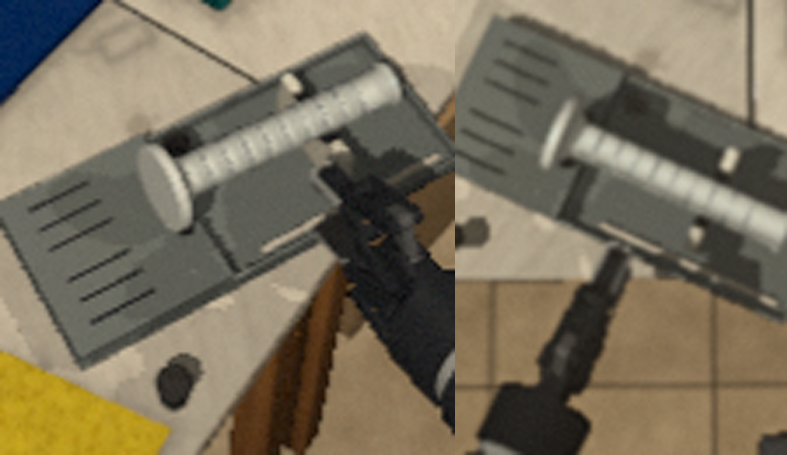

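>>> apply_moves(motion=[[0.46, -1, 0, -1, 0, 0, 0], [0.46, -1.5, 0, -1, 0, 0, 0], [0.46, 0, 0, 0, 0, 0, 0], [0.46, 0, 0, 0, 0, 0, 0]])

```text
time_s: 19.88
tcp_pos: [0.3554, 0.2723, 0.1049]
eef_rot: [176.4, 74.8, 151.4]
wrist_force: [0.1, 0.0, -0.5]
gripper_width: 0.54
```

```bash
python3 - <<'E'
from h import *
s=axis(93); o=arm.get_obs(); print(o["wrist_force"],o["qd"].round(2),o["time_s"]); print(arm.close_job())
E
```

```text
scene 0.89 n 657 tip, side deg [93.7 -0.6] foot off (x,y,z) mm [-0.1  0.8  1.6] rim mean 
[ 0.22627196 -0.09735901 -0.13392233] [0.04 0.08 0.16 0.47 0.02 0.38] 19.975
the job is handed in; nothing more can be done
None
```

The cylinder is lying in the V rest and the job is handed in, at about 20 s. One force reading on the way may have broken the 40 N limit (below).

**What I did:** I pushed the cylinder upright to the pegs with one finger. The wrist force rose to about 1.9 N when it met them. I then tipped it over the pegs inside a loose, ungripped cage of the two fingers and lowered it. The last few millimetres I lowered by opening the fingers slowly, then backed the arm away.

**Last checks:**
- **Tip angle:** 93.7° (1.64 rad), inside the 1.52 to 1.72 band. It read between 93.6° and 93.9° once the cylinder was in the rest.
- **Position:** by calculation from the fitted axis, the mouth is at about x = -233 mm and z = 47 mm, within about 3 mm of the middle line. The foot is within 1 to 3 mm of it.
- **Robot:** clear of everything, with wrist force near zero.
- **Bystanders:** the rod and stopper look unmoved in the pictures. I did not re-measure any of the bystanders.

**Failed or disagreed:**
- **Wrist force spike:** near the end of lowering, the wrist force read about 46 N for one reading, 43 N of it upward. I think the gripper touched the tray wall. I backed off at once and the cylinder stayed put. This may have exceeded the 40 N limit on the arm or gripper body.
- **Cameras:** the two cameras disagreed by 3 to 5 mm about where the pegs are. I therefore relied on the contact force, and averaging both cameras put the upright cylinder within about 2 mm of the seat.

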